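# Slide the open sample ring along the rail into the corner nest

## Task

Load the sample deck with a fingertip: push the open sample ring sideways flat over the deck until it lies against the long rail, while it is still well short of the corner nest, then keep it against the rail and drag it along into the nest until it is fully home, touching both the rail and the end stop. Slide it only, never lift it off the deck, leave the capped cup and everything else where they stand, and finish clear of it all.

Things in the scene. Friction and masses are not known exactly. Their poses are not given: they have to be found in the camera images.
- deck: Grey loading deck fixed to the bench, a flat plate 190 (x) by 340 (y) by 12 mm thick. Origin: centre of its underside, on the bench; top face at z +12 mm. A straight aluminium rail runs the whole length of its far edge, along deck y: 14 mm wide, 12 mm high above the plate, inner face at deck x = +75 mm. It lies turned by up to 0.3 rad on the bench.
- seat (a point): Where the ring's centre is when fully home in the corner nest: 7 mm above the deck's top, 32 mm from the rail's inner face and 32 mm from the end stop's face. Axes parallel to the deck's: +x towards the rail, +y along the rail towards the end stop. It lies at deck x = +43 mm, deck y = +60 to +110 mm.
- nest: Steel L, 12 mm high, fixed on the deck near its +y end, at various places along the rail. Origin: straight below the seat, on the deck's top; axes as the deck's. End stop: face at y +32 mm, 14 mm thick. Keeper strip parallel to the rail: inner face at x -36 mm (4 mm of play for the ring), 10 mm thick, from the stop back to y -6 mm, then a flared lead-in out to x -58, y -23 mm.
- ring_center (a point): Centre (half-way up) of the open sample ring: plain steel, outside diameter 64 mm, hole right through of 48 mm, 14 mm high, about 100 to 210 g, lying flat and loose on the deck, so its underside is 7 mm below this point; a fingertip fits into the hole. It starts 15 mm or more off the rail and 95 mm or more before the nest, measured along the rail to its home.
- cup_center (a point): Centre (half-way up) of the capped sample cup, bystander on the deck: plain steel, solid, closed by a wider lid 68 mm across, body 64 mm across, 28 mm high. It and the ring swap places between runs.
- vial_center (a point): Centre of a small brown vial with black cap standing on the deck near its front +y corner, 24 mm across, 46 mm high. Bystander.
- standard_center (a point): Centre of a brass disc, 30 mm across, 12 mm high, on the deck near its front edge. Bystander.
- washbottle_center (a point): Centre of a white wash bottle with red cap on the bench left of the deck, 66 mm across, 170 mm high. Bystander.
- beaker_center (a point): Centre of a glass beaker on the bench right of the deck, 70 mm across, 90 mm high. Bystander.
- jar_center (a point): Centre of a jar on the bench left of the deck, 60 mm across, 70 mm high. Bystander.
- spatula_grip (a point): Middle of a flat steel laboratory spatula, 175 mm long, 12 mm wide, 4 mm high, lying on the bench right of the deck. Bystander.
Things that resemble listed ones, but are neither listed nor needed, are in the scene too. What is shaped like the part that bears ring_center but blue is not meant.

How it is judged:
On the way, in this order (a step that is already met when the one before it is completed fails the run):
1. the ring lies against the rail, still more than 65 mm short of home (x of ring_center in the frame of seat between -0.003 and 0.003 m and y of ring_center in the frame of seat below -0.065 m), for 0.1 s.
2. the ring has come along the rail into the nest, against rail and stop (x of ring_center in the frame of seat between -0.003 and 0.003 m and y of ring_center in the frame of seat between -0.003 and 0.003 m and z of ring_center in the frame of seat between -0.003 and 0.003 m), for 0.2 s.
At the end, for the whole second after the job is handed in: The ring lies flat, and stays, in the corner nest, its centre within 3 mm of home both across the rail and along it (all of step 2 and angle between ring_center's own z axis and vertical below 0.06 rad); the robot touches nothing.
It fails at once if the ring is lifted more than 5 mm off the deck or tipped (z of ring_center in the frame of seat above 0.005 m or angle between ring_center's own z axis and vertical above 0.2 rad).
It fails at once if within 55 mm of home the ring is more than 8 mm away from the rail (y of ring_center in the frame of seat above -0.055 m and x of ring_center in the frame of seat below -0.008 m).
It fails at once if a bystander is moved by more than 12 mm (distance of any of cup_center, vial_center, standard_center, washbottle_center, beaker_center, jar_center, spatula_grip from where it was at the start of the episode above 0.012 m).
It also fails if it takes over 48 s, if anything falls off the work surface, if the arm or the gripper's body presses on something with over 40 N, if the wrist force passes 120 N, or if a joint passes its speed limit or range.

## Robot

A 6-joint arm with a two-finger parallel gripper is mounted at the origin on the work surface. World frame = base frame: x ahead of the robot, y to its left, z up, the work surface at z = 0. Lengths are in m, angles in rad, forces in N, time in s.
With the tool pointing down it reaches from about 0.25 to 0.85 m from the base axis. Payload 12.5 kg.
Tool frame: the origin (TCP) lies at the very end of the fingers, on their centre line; the grasp point (between the pads) lies 19 mm behind it; x points along the fingers, z is the direction in which the jaws open and shut, and the axes are right-handed (so a half turn about x gives the same grasp; the last joint's range is limited). The gripper opens to 93 mm and grips with 3 to 60 N. Pads are 15 mm wide; open, the fingers measure 128 mm over their backs; the gripper's body (75 mm by 188 mm) begins 65 mm behind the grasp point.
Start: joints at [1.138, 0.351, 1.652, -0, 1.139, -0.085], TCP at [0.187, 0.517, 0.198] pointing down, gripper open.
Joint ranges: [-2.75, 2.75], [-0.79, 2.1], [0.01, 2.65], [-1.57, 4.71], [0.07, 3.14], [-2.87, 2.87]. Speed limits (rad/s): [2.22, 2.22, 2.79, 3.14, 3.14, 3.14].

## Interface

Orientations are given as a unit quaternion [w, x, y, z].
In Python, from cell import state, snapshot, sign_off gives the robot as it stands. The module is installed in compiled form; this text tells all that it offers.
- The arm moves only by the shell command python3 -m jog 'ROWS'. ROWS is JSON, a list that holds one entry, the list of rows, each a list of 7 numbers: the shift along the tool's x, y, z in mm, then the turn, a rotation vector about the tool's x, y, z in degrees, then the finger opening in mm, from 0 to 93. A call has 1 to 8 rows; each row is the pose to reach, as a shift and turn from the pose commanded when the call began, along the tool's axes at that moment; what a row does not reach only later rows make up. A row lasts 1/12 s, in which the tool goes at most 41.7 mm and 7.16 degrees, less where a joint would pass 70% of its speed; a pose out of reach is approached as far as the arm can. A call with a gripper value outside its range is refused whole. The fingers move at their own pace and stop on an object; the grip force is fixed at half the most. Time passes only in rows, so rows that repeat a pose let the fingers close. It gives the time, the measured TCP pose, the force and the opening at its end, in the units of the state.
- state(): the state, without advancing time (a new reading comes with each control period).
- snapshot(name): name is "scene" or "top" or "wrist"; returns a dict with "image" (400x640x3 uint8, red, green, blue), "fx", "fy", "cx", "cy" (pixels), "cam_to_world" (4x4, takes a point from camera to world coordinates); the wrist camera has in their place "hand_eye" (4x4, takes a point from camera to tool coordinates, whose origin is the TCP and whose axes are the tool frame's). Camera axes: x right, y up, looking along -z (the intrinsics and any distortion apply to the point x, -y, -z); pixel columns grow to the right and rows downward; lengths in m; the calibration is good to about 2 mm. A picture is of the moment at which its call begins: read the wrist's pose just before it. There is no depth.
- sign_off(): hands the job in, once; it reports no verdict.
The state is a dict: "time_s": time; "joint_positions": joint angles; "qvel": joint speeds; "joint_efforts": joint torques, N m; "ee_pos": TCP position; "orientation": TCP orientation; "contact_force": force on the tool from outside, world axes, zero at the start; "moment": the same for the moment, N m; "finger_gap": finger opening in m.
Only numpy, scipy, OpenCV 4.12 (cv2) and the standard library are available. Lean on these libraries where they do the work, as an engineer would, in place of code of your own. Each camera call takes 0.05 s, during which the arm holds its last target. There are 200 camera calls.

## Working session

There is one attempt and no reset: what is moved stays moved. The work goes in short steps, Python scripts to look and compute and a shell command to move; the robot and the scene stay as the last step left them, time stands still between calls to the robot, and variables do not carry over. Pictures are saved under pics/ and viewed, about 8 in all and at most 12, crops included, and the job is handed in when it is done.

```bash
mkdir -p pics; python3 - <<'E'
from cell import state,snapshot
import cv2,numpy as np,pickle
s=state();print(s)
for n in("scene","top"):
    d=snapshot(n);pickle.dump(d,open(n+'.pkl','wb'));cv2.imwrite(f'pics/{n}0.png',d['image'][:,:,::-1]);print({k:v for k,v in d.items() if k!='image'})
E
```

```text
{'time_s': 0.0, 'joint_positions': array([ 1.13841432e+00,  3.51240403e-01,  1.65241223e+00,  8.00606172e-06,
        1.13910489e+00, -8.45928128e-02]), 'qvel': array([-3.78199312e-04, -4.22887229e-04, -2.67264539e-04, -5.92527061e-05,
        5.46763665e-04,  3.70403181e-04]), 'joint_efforts': array([-4.99191992e-04, -4.97315633e+01, -2.85254645e+01,  6.99073146e-02,
        2.56818772e-02, -8.12692224e-05]), 'ee_pos': array([0.18726804, 0.51674939, 0.19780367]), 'orientation': array([ 0.57861226, -0.40615328,  0.57932681,  0.40574352]), 'contact_force': array([ 0.48189307, -0.83214386,  0.10252346]), 'moment': array([-0.01316891,  0.03297603,  0.0195327 ]), 'finger_gap': 0.09299852489346386}
{'fx': 413.59399388567476, 'fy': 413.59399388567476, 'cx': 320.46965999666673, 'cy': 196.01470973836203, 'cam_to_world': array([[ 0.55787592, -0.60153417,  0.57177889,  1.07184164],
       [ 0.82971959,  0.41955601, -0.36815508, -0.34340337],
       [-0.01843541,  0.679801  ,  0.73316488,  0.76406936],
       [ 0.        ,  0.        ,  0.        ,  1.        ]])}
{'fx': 381.8417111015392, 'fy': 381.8417111015392, 'cx': 327.71056712069037, 'cy': 194.69440085615588, 'cam_to_world': array([[-0.02441156,  0.99312914, -0.11444906,  0.42002718],
       [-0.99969067, -0.02370595,  0.00752248, -0.00234662],
       [ 0.00475767,  0.1145973 ,  0.99340064,  1.09884683],
       [ 0.        ,  0.        ,  0.        ,  1.        ]])}
```

View pics/top0.png

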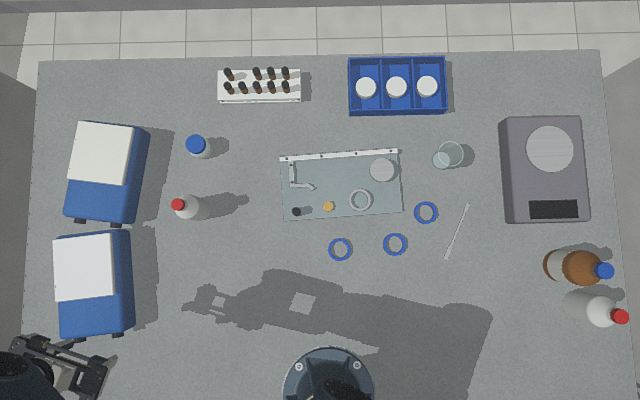

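View pics/scene0.png

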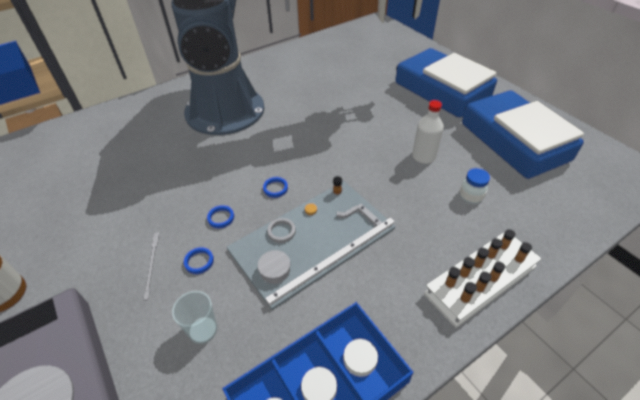

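Top view: the steel ring is at about (361,200), the cup at (381,170), the rail from (280,158) to (398,152), and the nest L around (290,165) to (315,187). I'll enlarge it for accurate measurement.

```bash
cat > h.py <<'E'
import numpy as np,cv2,pickle
def ray(d,px,z,M=None):
    M=d['cam_to_world'] if M is None else M
    px=np.atleast_2d(np.float64(px))
    v=np.c_[(px[:,0]-d['cx'])/d['fx'],-(px[:,1]-d['cy'])/d['fy'],-np.ones(len(px))]@M[:3,:3].T
    o=M[:3,3];return o+v*((z-o[2])/v[:,2])[:,None]
E
python3 - <<'E'
import pickle,cv2
a=pickle.load(open('top.pkl','rb'))['image'][140:230,265:415,::-1]
cv2.imwrite('pics/topc.png',cv2.resize(a,None,fx=5.3,fy=5.3,interpolation=cv2.INTER_CUBIC))
E
```

```text
(no output)
```

View pics/topc.png

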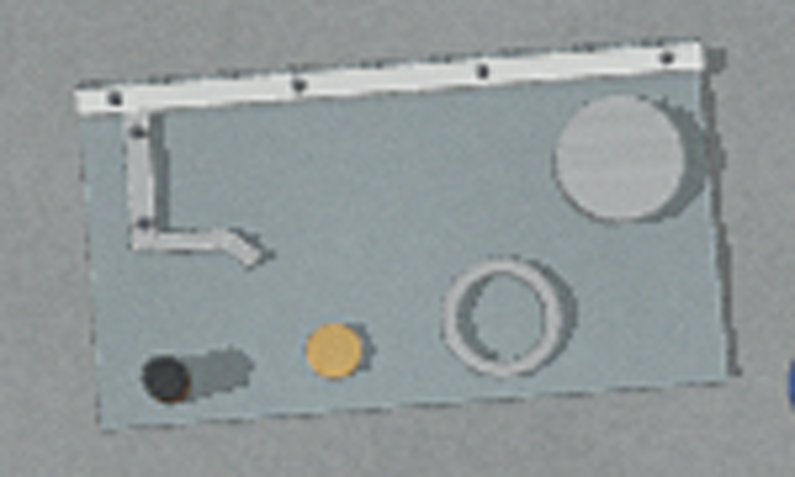

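Crop: rail inner edge from about (78,114) to (703,70), stop face at u≈155, ring centre (505,317), cup centre (620,158), brass disc (335,350).

```bash
python3 - <<'E'
from h import *
d=pickle.load(open('top.pkl','rb'))
c=lambda u,v:(265+(u+.5)/5.3-.5,140+(v+.5)/5.3-.5)
P=lambda u,v,z:ray(d,c(u,v),z)[0]
print('corners',[P(*q,.012).round(4) for q in((102,429),(726,379))])
# rail mask
g=d['image'].astype(int); m=(g.min(2)>205); m[:140]=0;m[170:]=0;m[:,:275]=0;m[:,402:]=0
ys,xs=np.nonzero(m);print(len(xs))
lo=[];hi=[]
for x in range(285,396):
    y=ys[xs==x]
    if len(y): lo.append((x,y.max()+.5));hi.append((x,y.min()-.5))
for nm,q in(('inner',lo),('outer',hi)):
    q=np.array(q);w=ray(d,q,.024);vx,vy,x0,y0=cv2.fitLine(w[:,:2].astype(np.float32),cv2.DIST_HUBER,0,.01,.01).ravel();print(nm,np.arctan2(-vx,vy),x0,y0)
a=np.arctan2(-vx,vy)
R=P(505,317,.026);print('ring',R)
for nm,u,v,z in(('cup',620,158,.040),('brass',335,350,.024),('vialtop',166,379,.058),('stopT',155,125,.024),('stopB',157,228,.024),('railL inner',78,114,.024),('railR inner',703,71,.024),('railL out',75,88,.024),('railR out',701,40,.024),('keepin',220,230,.024),('keepout',220,250,.024),('flare',270,255,.024)):print(nm,P(u,v,z).round(4))
E
```

```text
corners [array([0.4743, 0.1159, 0.012 ]), array([ 0.4931, -0.2202,  0.012 ])]
284
inner -3.0883172 0.6525811 -0.02611004
outer -3.0874684 0.6624858 -0.040172268
ring [ 0.52806465 -0.10100433  0.026     ]
cup [ 0.61   -0.1637  0.04  ]
brass [ 0.5128 -0.01    0.024 ]
vialtop [0.4969 0.0776 0.058 ]
stopT [0.6369 0.0841 0.024 ]
stopB [0.5807 0.0839 0.024 ]
railL inner [0.6439 0.1256 0.024 ]
railR inner [ 0.6596 -0.2131  0.024 ]
railL out [0.6582 0.1271 0.024 ]
railR out [ 0.6768 -0.2128  0.024 ]
keepin [0.5788 0.0501 0.024 ]
keepout [0.568  0.0503 0.024 ]
flare [0.5646 0.0236 0.024 ]
```

```bash
cat >> h.py <<'E'
from scipy.spatial.transform import Rotation as Ro
A=0.0545
ex=np.array([np.cos(A),np.sin(A),0]);ey=np.array([-np.sin(A),np.cos(A),0]);ez=np.array([0,0,1.])
SEAT=0.6182*ex+0.0187*ey+0.019*ez   # world, refined later
def tool(s):
    w,x,y,z=s['orientation'];return Ro.from_quat([x,y,z,w])
def plan(s,target):
    """shift (mm, tool axes) and turn (deg rotvec, tool axes) to target with tool x down, z along deck +/-y"""
    T=tool(s);best=None
    for sg in(1,-1):
        zt=sg*ey;xt=-ez;yt=np.cross(zt,xt);G=Ro.from_matrix(np.c_[xt,yt,zt])
        r=np.degrees((T.inv()*G).as_rotvec())
        if best is None or np.linalg.norm(r)<np.linalg.norm(best):best=r
    return T.inv().apply(np.array(target)-s['ee_pos'])*1000,best
E
python3 - <<'E'
from h import *
from cell import state
s=state();print(tool(s).as_matrix().round(3));sh,r=plan(s,[.528,-.101,.198]);print(sh.round(1),r.round(2))
E
```

```text
[[-0.    -0.94   0.341]
 [-0.001  0.341  0.94 ]
 [-1.     0.    -0.001]]
[ 3.000e-01 -5.308e+02 -4.647e+02] [-2.305e+01 -6.000e-02 -2.000e-02]
```

```bash
python3 -m jog '[[[0,-30,-26,-3,0,0,0],[0,-60,-52,-6,0,0,0],[0,-90,-78,-9,0,0,0],[0,-120,-104,-12,0,0,0],[0,-150,-130,-15,0,0,0],[0,-180,-156,-18,0,0,0],[0,-210,-182,-21,0,0,0],[0,-240,-208,-23,0,0,0]]]'; python3 - <<'E'
from h import *
from cell import state
s=state();sh,r=plan(s,[.528,-.101,.198]);print(s['ee_pos'],sh.round(1),r.round(2))
E
```

```text
time_s: 0.77
ee_pos: [0.3425, 0.2379, 0.1983]
orientation: [-0.486, 0.514, -0.486, -0.514]
contact_force: [1.6, 0.2, 0.1]
finger_gap: 0.0443
[0.34251285 0.23791862 0.19832898] [ 3.000e-01 -1.660e+02 -3.489e+02] [0.13 0.   0.  ]
```

```bash
python3 -m jog '[[[0,-18,-36,0,0,0,0],[0,-36,-72,0,0,0,0],[0,-54,-108,0,0,0,0],[0,-72,-144,0,0,0,0],[0,-90,-180,0,0,0,0],[0,-108,-216,0,0,0,0],[0,-126,-252,0,0,0,0],[0,-144,-288,0,0,0,0]]]'; python3 -m jog '[[[0,-12,-30,0,0,0,0],[0,-22,-60,0,0,0,0],[0,-22,-60,0,0,0,0],[0,-22,-60,0,0,0,0]]]';  python3 - <<'E'
from h import *
from cell import state,snapshot
s=state();d=snapshot('wrist');pickle.dump((s,d),open('w1.pkl','wb'));cv2.imwrite('pics/w1.png',d['image'][:,:,::-1])
sh,r=plan(s,[.528,-.101,.198]);print(s['ee_pos'],sh.round(1),r.round(2),d['hand_eye'])
E
```

```text
time_s: 1.43
ee_pos: [0.5018, -0.0422, 0.1982]
orientation: [0.486, -0.513, 0.487, 0.513]
contact_force: [1.4, 1.4, -0.2]
finger_gap: 0.0008
time_s: 1.77
ee_pos: [0.5265, -0.0999, 0.1977]
orientation: [0.487, -0.512, 0.487, 0.513]
contact_force: [-0.3, 0.1, -0.4]
finger_gap: 0.0009
[ 0.52646838 -0.09992749  0.19770255] [-0.3 -1.5 -1.1] [-0.18  0.02 -0.06] [[ 7.74483967e-04  2.38576727e-01 -9.71123342e-01 -1.86644625e-01]
 [-8.43502906e-04  9.71123444e-01  2.38576079e-01  6.53459556e-02]
 [ 9.99999344e-01  6.34372013e-04  9.53359699e-04 -5.67868132e-06]
 [ 0.00000000e+00  0.00000000e+00  0.00000000e+00  1.00000000e+00]]
```

View pics/w1.png

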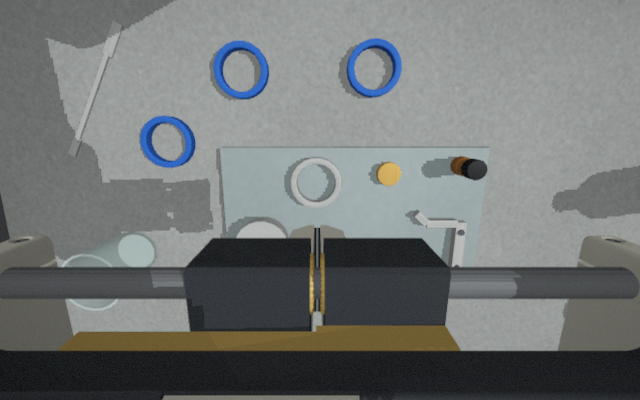

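Wrist view: the ring is at about (316,182), brass disc (388,174), vial (470,168), and the nest L's stop at u≈455 with its flare tip at (417,215). The rail is hidden by the gripper.

```bash
python3 - <<'E'
from h import *
s,d=pickle.load(open('w1.pkl','rb'))
H=np.eye(4);H[:3,:3]=tool(s).as_matrix();H[:3,3]=s['ee_pos'];M=H@d['hand_eye']
g=d['image'].astype(int);m=((g.min(2)>165)).astype(np.uint8);m[:,:280]=0;m[:,355:]=0;m[:150]=0;m[212:]=0
cs,_=cv2.findContours(m,cv2.RETR_EXTERNAL,cv2.CHAIN_APPROX_NONE);c=max(cs,key=cv2.contourArea)
(e,ax,an)=cv2.fitEllipse(c);print(e,ax)
w=ray(d,c[:,0],.026,M);(cx,cy),r=cv2.minEnclosingCircle(w[:,:2].astype(np.float32)*1000);print('ring',cx,cy,r,w.mean(0))
def rel(p):v=p-SEAT;return (v@ex*1000).round(1),(v@ey*1000).round(1)
print('ring rel',rel(np.array([cx/1000,cy/1000,0])))
for n,u,v,z in(('stop face top',454,245,.024),('stop',454,260,.024),('stop far',466,260,.024),('keeper inner',445,227,.024),('keeper out',445,218,.024),('flare tip',415,214,.024),('brass',389,174,.024),('deckFL',221,149,.012),('deckFR',488,149,.012)):p=ray(d,(u,v),z,M)[0];print(n,p.round(4),rel(p))
E
```

```text
(316.158935546875, 182.59495544433594) (48.61777114868164, 49.3104133605957)
ring 529.094482421875 -100.47173309326172 31.646081924438477 [ 0.52840162 -0.10043671  0.026     ]
ring rel (np.float64(-95.4), np.float64(-147.8))
stop face top [0.6022 0.0835 0.024 ] (np.float64(-12.3), np.float64(31.9))
stop [0.6233 0.0869 0.024 ] (np.float64(9.0), np.float64(34.2))
stop far [0.6225 0.1028 0.024 ] (np.float64(9.0), np.float64(50.1))
keeper inner [0.5781 0.0679 0.024 ] (np.float64(-37.2), np.float64(17.6))
keeper out [0.5661 0.0661 0.024 ] (np.float64(-49.4), np.float64(16.4))
flare tip [0.5627 0.027  0.024 ] (np.float64(-54.9), np.float64(-22.3))
brass [ 0.5132 -0.0116  0.024 ] (np.float64(-106.4), np.float64(-58.3))
deckFL [ 0.4941 -0.2216  0.012 ] (np.float64(-136.9), np.float64(-266.9))
deckFR [0.4773 0.1115 0.012 ] (np.float64(-135.6), np.float64(66.6))
```

```bash
python3 -m jog '[[[40,-2.3,-0.8,0,0,0,0],[80,-2.3,-0.8,0,0,0,0],[115,-2.3,-0.8,0,0,0,0],[140,-2.3,-0.8,0,0,0,0],[152,-2.3,-0.8,0,0,0,0],[152,-2.3,-0.8,0,0,0,0]]]';  python3 - <<'E'
from h import *
from cell import state,snapshot
s=state();d=snapshot('wrist');cv2.imwrite('pics/w2.png',d['image'][100:330,180:460,::-1].repeat(2,0).repeat(2,1))
sh,r=plan(s,[.5288,-.1007,.016]);print(s['ee_pos'],s['contact_force'],sh.round(1),r.round(2))
E
```

```text
time_s: 2.32
ee_pos: [0.5274, -0.0982, 0.0444]
orientation: [0.485, -0.512, 0.487, 0.515]
contact_force: [0.0, -0.8, 0.1]
finger_gap: 0.0004
[ 0.52737719 -0.09822661  0.04443266] [ 0.03161836 -0.80473836  0.08479349] [28.4 -1.4 -2.6] [ 0.01  0.08 -0.22]
```

View pics/w2.png

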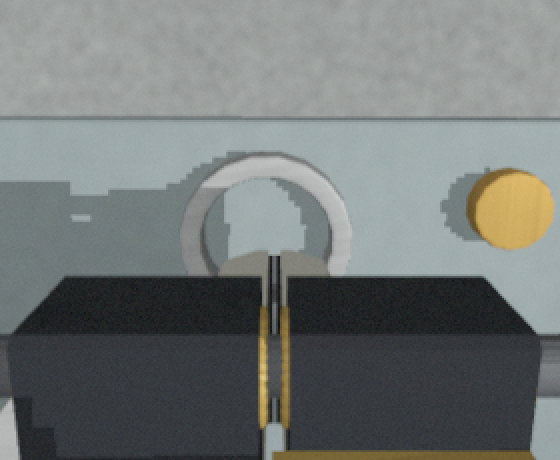

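The closed fingertips, about 35 mm across, sit inside the ring's outline. I'll continue the descent with a small sideways correction.

```bash
python3 -m jog '[[[0,-1.4,-2.6,0,0,0,0],[8,-1.4,-2.6,0,0,0,0],[16,-1.4,-2.6,0,0,0,0],[22,-1.4,-2.6,0,0,0,0],[26.5,-1.4,-2.6,0,0,0,0],[26.5,-1.4,-2.6,0,0,0,0]]]';  python3 - <<'E'
from h import *
from cell import state
s=state()
sh,r=plan(s,[.5288,-.1007,.016]);print(s['ee_pos'],s['contact_force'],sh.round(1),r.round(2))
E
```

```text
time_s: 2.87
ee_pos: [0.5299, -0.1019, 0.0188]
orientation: [0.486, -0.513, 0.487, 0.514]
contact_force: [-0.3, 0.4, -0.5]
finger_gap: 0.0007
[ 0.52986386 -0.10194218  0.01884666] [-0.30732548  0.36713891 -0.51748395] [2.8 1.  1.3] [-0.06  0.03 -0.08]
```

```bash
python3 -m jog '[[[2.5,0,0,0,0,0,0],[2.5,-5,0,0,0,0,0],[2.5,-10,2,0,0,0,0],[2.5,-16,4,0,0,0,0],[2.5,-22,6,0,0,0,0],[2.5,-28,8,0,0,0,0],[2.5,-34,10,0,0,0,0],[2.5,-40,12,0,0,0,0]]]'; python3 -m jog '[[[0,-6,2,0,0,0,0],[0,-12,4,0,0,0,0],[0,-18,6,0,0,0,0],[0,-24,8,0,0,0,0],[0,-30,10,0,0,0,0],[0,-36,12,0,0,0,0],[0,-40,14,0,0,0,0],[0,-40,14,0,0,0,0]]]'; cat > w.py <<'E'
from h import *
import sys
from cell import state,snapshot
s=state();d=snapshot('top');pickle.dump((s,d),open('t.pkl','wb'))
cv2.imwrite(f'pics/{sys.argv[1]}.png',cv2.resize(d['image'][140:230,265:415,::-1],None,fx=5,fy=5,interpolation=cv2.INTER_CUBIC))
v=s['ee_pos']-SEAT;f=s['contact_force']
print('tcp rel seat',(v@ex*1000).round(1),(v@ey*1000).round(1),'z',s['ee_pos'][2].round(4),'F deck',(f@ex).round(1),(f@ey).round(1),f[2].round(1),'turn',plan(s,s['ee_pos'])[1].round(2))
E
python3 w.py t1
```

```text
time_s: 3.53
ee_pos: [0.5705, -0.0876, 0.0174]
orientation: [-0.486, 0.513, -0.486, -0.513]
contact_force: [0.1, -0.6, 0.1]
finger_gap: 0.0007
time_s: 4.2
ee_pos: [0.6097, -0.0714, 0.0173]
orientation: [-0.486, 0.513, -0.486, -0.513]
contact_force: [-0.1, 0.8, -0.5]
finger_gap: 0.0007
tcp rel seat -13.3 -123.2 z 0.0173 F deck -0.1 0.8 -0.5 turn [-0.03 -0.    0.03]
```

View pics/t1.png

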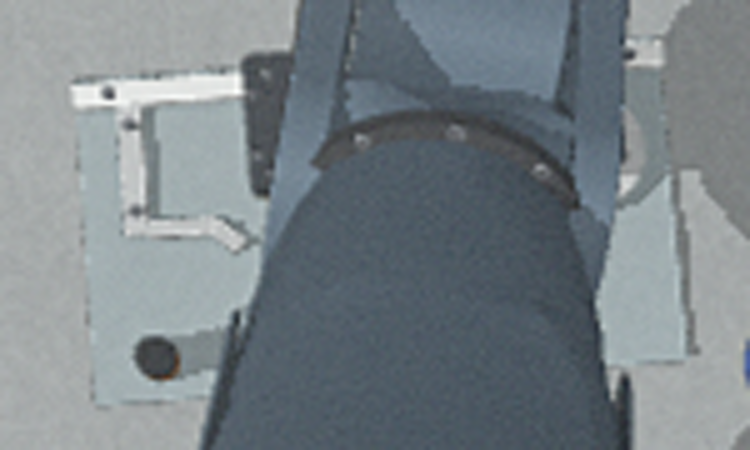

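The arm blocks the top view here, so I'll use the scene camera next. Now a slow approach to the rail, watching force.

```bash
sed -i "s/'top'/'scene'/; s/\[140:230,265:415,::-1\]/[170:310,220:410,::-1]/; s/fx=5,fy=5/fx=4,fy=4/" w.py
python3 -m jog '[[[0,-3,1,0,0,0,0],[0,-6,2,0,0,0,0],[0,-9,3,0,0,0,0],[0,-12,4,0,0,0,0],[0,-15,4,0,0,0,0],[0,-17,4,0,0,0,0],[0,-18,4,0,0,0,0],[0,-18,4,0,0,0,0]]]'; python3 w.py s1;python3 -m jog '[[[0,-1,0,0,0,0,0],[0,-2,0,0,0,0,0],[0,-2,0,0,0,0,0]]]'; python3 w.py s2
```

```text
time_s: 4.92
ee_pos: [0.6269, -0.0669, 0.0173]
orientation: [-0.486, 0.513, -0.486, -0.513]
contact_force: [0.2, -0.1, 0.4]
finger_gap: 0.0006
tcp rel seat 4.1 -119.6 z 0.0173 F deck 0.2 -0.1 0.4 turn [-0.05 -0.    0.  ]
time_s: 5.22
ee_pos: [0.6288, -0.0668, 0.0174]
orientation: [-0.486, 0.513, -0.486, -0.513]
contact_force: [0.1, 0.4, -0.7]
finger_gap: 0.0006
tcp rel seat 6.1 -119.7 z 0.0174 F deck 0.1 0.4 -0.7 turn [-0.05 -0.    0.01]
```

View pics/s2.png

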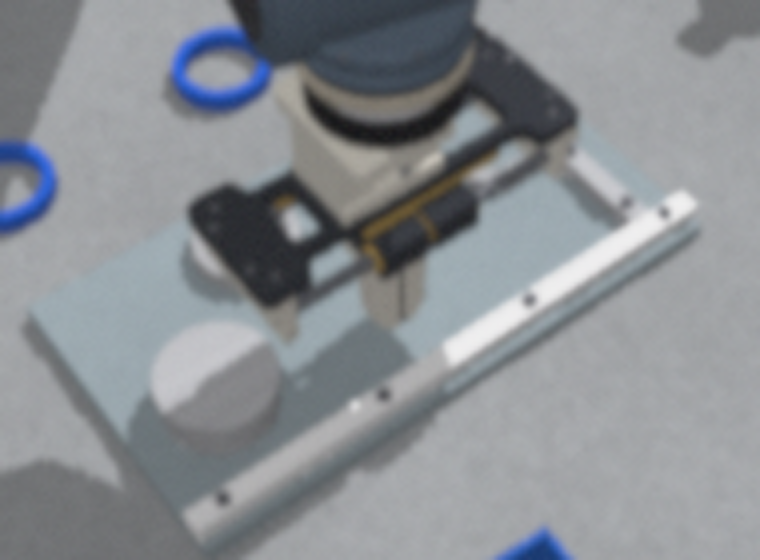

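The ring isn't with the finger: a pale rim shows behind the gripper at about (205,255), near where it started. I'll check with the wrist camera.

```bash
python3 - <<'E'
from h import *
from cell import state,snapshot
s=state();d=snapshot('wrist');pickle.dump((s,d),open('w3.pkl','wb'));cv2.imwrite('pics/w3.png',d['image'][:,:,::-1])
E
```

```text
(no output)
```

View pics/w3.png

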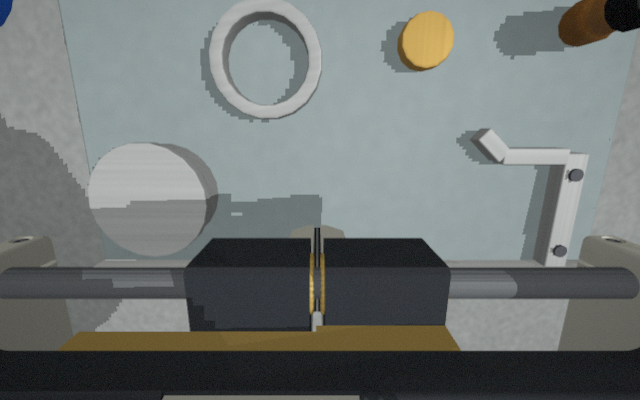

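```bash
python3 - <<'E'
from h import *
s,d=pickle.load(open('w3.pkl','rb'))
H=np.eye(4);H[:3,:3]=tool(s).as_matrix();H[:3,3]=s['ee_pos'];M=H@d['hand_eye']
print(d['fx'],d['cx'],d['cy'],s['ee_pos'])
def rel(p):v=p-SEAT;return (v@ex*1000).round(1),(v@ey*1000).round(1)
for n,u,v,z in(('ringL',209,60,.026),('ringR',322,60,.026),('ringB',266,118,.026),('ringT',266,1,.026),('ring',266,60,.026),('brass',427,40,.024),('stop',551,225,.024),('cup',150,199,.04),('cupL',88,199,.04),('cupR',211,199,.04),('flare',475,140,.024)):p=ray(d,(u,v),z,M)[0];print(n,p.round(4),rel(p))
def proj(p):
    q=np.linalg.inv(M)@np.r_[p,1];return d['cx']+d['fx']*q[0]/-q[2],d['cy']-d['fy']*q[1]/-q[2]
print('tcp px',proj(s['ee_pos']))
s,d=pickle.load(open('t.pkl','rb'));M=d['cam_to_world'];u=proj(s['ee_pos']);print('scene crop',(u[0]-220)*4,(u[1]-170)*4)
E
```

```text
294.62503880439635 316.76656078482773 199.05747332254583 [ 0.62875313 -0.06677666  0.01737442]
ringL [ 0.5306 -0.1323  0.026 ] (np.float64(-95.6), np.float64(-179.7))
ringR [ 0.5273 -0.0694  0.026 ] (np.float64(-95.5), np.float64(-116.7))
ringB [ 0.5602 -0.1002  0.026 ] (np.float64(-64.3), np.float64(-149.3))
ringT [ 0.4998 -0.1009  0.026 ] (np.float64(-124.6), np.float64(-146.7))
ring [ 0.5289 -0.1006  0.026 ] (np.float64(-95.5), np.float64(-148.0))
brass [ 0.5136 -0.0118  0.024 ] (np.float64(-106.0), np.float64(-58.4))
stop [0.6169 0.0831 0.024 ] (np.float64(2.3), np.float64(30.7))
cup [ 0.6088 -0.1638  0.04  ] (np.float64(-19.3), np.float64(-215.4))
cupL [ 0.6106 -0.1993  0.04  ] (np.float64(-19.3), np.float64(-251.0))
cupR [ 0.6069 -0.1288  0.04  ] (np.float64(-19.2), np.float64(-180.4))
flare [0.5663 0.0247 0.024 ] (np.float64(-51.4), np.float64(-24.9))
tcp px (np.float64(317.07526415228574), np.float64(227.3909144409732))
scene crop 394.7832170933184 333.29876728422096
```

The ring hasn't moved: it is still at (-95.5,-148) relative to the seat, and its 63 mm apparent diameter confirms the height I used. So the fingertip must be higher than reported. I'll touch the clear deck below, guarded, to find the true height.

```bash
python3 -m jog '[[[1,0,0,0,0,0,0],[2,0,0,0,0,0,0],[2,0,0,0,0,0,0]]]'; python3 -m jog '[[[1,0,0,0,0,0,0],[2,0,0,0,0,0,0],[2,0,0,0,0,0,0]]]'; python3 - <<'E'
import cv2
from h import *
from cell import snapshot
d=snapshot('scene');cv2.imwrite('pics/s3.png',cv2.resize(d['image'][190:280,250:380,::-1],None,fx=6,fy=6,interpolation=cv2.INTER_CUBIC))
E
```

```text
time_s: 5.57
ee_pos: [0.6285, -0.0668, 0.015]
orientation: [0.486, -0.513, 0.487, 0.513]
contact_force: [0.9, 0.1, -0.3]
finger_gap: 0.0002
time_s: 5.82
ee_pos: [0.6286, -0.0668, 0.0131]
orientation: [0.486, -0.513, 0.486, 0.513]
contact_force: [0.5, -0.1, 0.1]
finger_gap: 0.0005
```

```bash
python3 -m jog '[[[1,0,0,0,0,0,0],[2,0,0,0,0,0,0],[2,0,0,0,0,0,0]]]'; python3 -m jog '[[[1,0,0,0,0,0,0],[1,0,0,0,0,0,0]]]'
```

```text
time_s: 6.12
ee_pos: [0.6286, -0.0668, 0.0111]
orientation: [0.486, -0.513, 0.486, 0.513]
contact_force: [-0.3, 0.7, 0.7]
finger_gap: 0.0004
time_s: 6.28
ee_pos: [0.6286, -0.0667, 0.0101]
orientation: [0.486, -0.513, 0.486, 0.513]
contact_force: [-0.9, 0.4, 0.5]
finger_gap: 0.0005
```

View pics/s3.png

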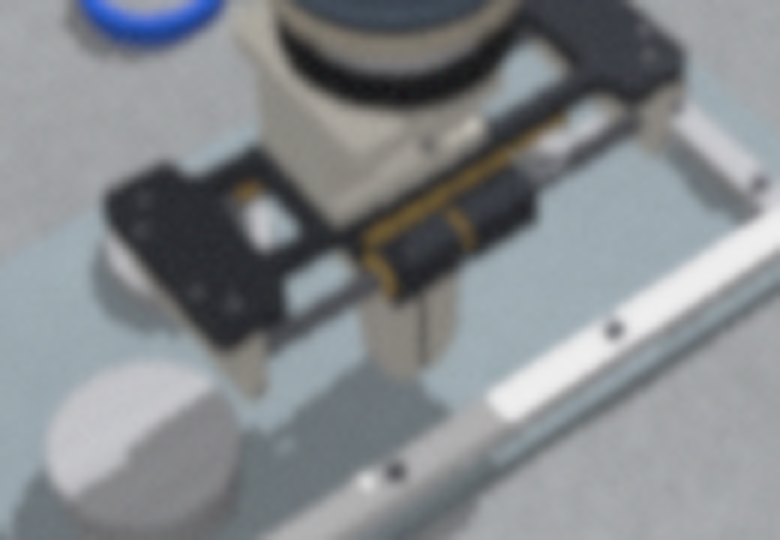

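Reported z is already below the deck's top (12 mm) and there's still no contact, so the reported height is biased. Continuing down, guarded.

```bash
python3 -m jog '[[[1,0,0,0,0,0,0],[2,0,0,0,0,0,0],[2,0,0,0,0,0,0]]]'; python3 -m jog '[[[1,0,0,0,0,0,0],[2,0,0,0,0,0,0],[2,0,0,0,0,0,0]]]'
```

```text
time_s: 6.53
ee_pos: [0.6286, -0.0667, 0.0081]
orientation: [0.486, -0.513, 0.486, 0.513]
contact_force: [0.8, 0.3, 1.0]
finger_gap: 0.0002
time_s: 6.78
ee_pos: [0.6286, -0.0667, 0.0061]
orientation: [0.486, -0.513, 0.486, 0.513]
contact_force: [0.3, 0.3, 0.2]
finger_gap: 0.0005
```

```bash
python3 -m jog '[[[1,0,0,0,0,0,0],[2,0,0,0,0,0,0],[2,0,0,0,0,0,0]]]'; python3 -m jog '[[[1,0,0,0,0,0,0],[1,0,0,0,0,0,0]]]'; python3 -m jog '[[[1,0,0,0,0,0,0],[1,0,0,0,0,0,0]]]'
```

```text
time_s: 7.03
ee_pos: [0.6286, -0.0667, 0.0041]
orientation: [0.486, -0.513, 0.486, 0.513]
contact_force: [0.5, 0.1, -0.9]
finger_gap: 0.0006
time_s: 7.2
ee_pos: [0.6287, -0.0667, 0.0032]
orientation: [0.486, -0.513, 0.486, 0.513]
contact_force: [0.8, -0.1, -0.3]
finger_gap: 0.0005
time_s: 7.37
ee_pos: [0.6286, -0.0668, 0.0022]
orientation: [0.486, -0.513, 0.486, 0.513]
contact_force: [-0.3, -0.1, -0.1]
finger_gap: 0.0004
```

```bash
python3 - <<'E'
from h import *
from cell import state,snapshot
s=state();d=snapshot('wrist');pickle.dump((s,d),open('w4.pkl','wb'));cv2.imwrite('pics/w4.png',d['image'][180:270,180:460,::-1].repeat(2,0).repeat(2,1))
H=np.eye(4);H[:3,:3]=tool(s).as_matrix();H[:3,3]=s['ee_pos'];M=H@d['hand_eye']
# ring outer size via mask for height check of camera
g=d['image'].astype(int);m=(g.min(2)>165).astype(np.uint8);m[130:]=0;m[:,:190]=0;m[:,345:]=0
cs,_=cv2.findContours(m,cv2.RETR_EXTERNAL,cv2.CHAIN_APPROX_NONE);c=max(cs,key=cv2.contourArea)[:,0]
print(c.min(0),c.max(0)); 
for z in(.026,.016):
  w=ray(d,c,z,M);print(z,np.ptp(w[:,1]),w[:,1].mean())
E
```

```text
[199   0] [321 115]
0.026 0.06195399384416603 -0.10127963284399132
0.016 0.06575867968974863 -0.10318409800682116
```

```bash
for i in 1; do python3 -m jog '[[[1,0,0,0,0,0,0],[1,0,0,0,0,0,0]]]'; python3 -m jog '[[[1,0,0,0,0,0,0],[1,0,0,0,0,0,0]]]'; done
```

```text
time_s: 7.58
ee_pos: [0.6286, -0.0668, 0.0012]
orientation: [0.486, -0.513, 0.486, 0.513]
contact_force: [0.2, -0.4, -0.6]
finger_gap: 0.0006
time_s: 7.75
ee_pos: [0.6286, -0.0668, 0.0002]
orientation: [0.486, -0.513, 0.486, 0.513]
contact_force: [0.2, 0.4, -0.5]
finger_gap: 0.0007
```

View pics/w4.png

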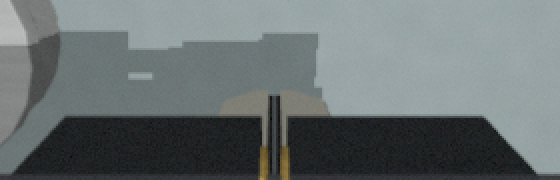

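Still free. Continuing the guarded touch.

```bash
python3 -m jog '[[[1,0,0,0,0,0,0],[1,0,0,0,0,0,0]]]'; python3 -m jog '[[[1,0,0,0,0,0,0],[1,0,0,0,0,0,0]]]';python3 -m jog '[[[1,0,0,0,0,0,0],[1,0,0,0,0,0,0]]]'
```

```text
time_s: 7.92
ee_pos: [0.6286, -0.0668, -0.0008]
orientation: [0.486, -0.513, 0.486, 0.513]
contact_force: [0.3, -0.4, 0.2]
finger_gap: 0.0006
time_s: 8.08
ee_pos: [0.6286, -0.0668, -0.0018]
orientation: [0.486, -0.513, 0.486, 0.513]
contact_force: [0.4, -0.6, -0.3]
finger_gap: 0.0005
time_s: 8.25
ee_pos: [0.6286, -0.0668, -0.0029]
orientation: [0.486, -0.513, 0.486, 0.513]
contact_force: [0.6, 0.5, 0.4]
finger_gap: 0.0007
```

```bash
python3 - <<'E'
from h import *
from cell import state,snapshot
s=state();d=snapshot('scene');pickle.dump((s,d),open('s4.pkl','wb'));M=np.linalg.inv(d['cam_to_world'])
print(s['joint_efforts'].round(2),s['joint_positions'].round(4),s['qvel'].round(3))
def proj(p):
    q=M@np.r_[p,1];return (d['cx']+d['fx']*q[0]/-q[2]).round(1),(d['cy']-d['fy']*q[1]/-q[2]).round(1)
c=s['ee_pos'].copy()
for z in(-.003,.005,.012,.017,.022):
    c[2]=z;print(z,'ctr',proj(c),'front',proj(c+.0075*ex),'+y',proj(c+.0075*ex+.0175*ey),'-y',proj(c+.0075*ex-.0175*ey))
g=cv2.cvtColor(d['image'],cv2.COLOR_RGB2GRAY)
for col in(313,316,318,320,322,324):print(col,g[240:272,col])
im=d['image'].astype(int)
print((im[:,:,0]-im[:,:,2])[244:268,308:330:2])
E
```

```text
[-0.000e+00 -6.442e+01 -2.257e+01 -2.000e-02  4.000e-02 -0.000e+00] [-0.1794  0.7459  1.5527 -0.      0.8432 -1.8038] [ 0.002  0.001 -0.     0.001  0.002  0.001]
-0.003 ctr (np.float64(318.8), np.float64(258.5)) front (np.float64(320.9), np.float64(260.8)) +y (np.float64(327.2), np.float64(256.7)) -y (np.float64(314.5), np.float64(264.9))
0.005 ctr (np.float64(318.8), np.float64(256.5)) front (np.float64(320.8), np.float64(258.7)) +y (np.float64(327.1), np.float64(254.7)) -y (np.float64(314.4), np.float64(262.8))
0.012 ctr (np.float64(318.7), np.float64(254.7)) front (np.float64(320.8), np.float64(256.9)) +y (np.float64(327.1), np.float64(252.8)) -y (np.float64(314.3), np.float64(261.0))
0.017 ctr (np.float64(318.7), np.float64(253.3)) front (np.float64(320.7), np.float64(255.6)) +y (np.float64(327.1), np.float64(251.5)) -y (np.float64(314.2), np.float64(259.7))
0.022 ctr (np.float64(318.6), np.float64(252.0)) front (np.float64(320.7), np.float64(254.3)) +y (np.float64(327.1), np.float64(250.2)) -y (np.float64(314.2), np.float64(258.4))
313 [ 95  86  88 101 116 125 131 132 133 134 13
[... 1191 characters left out ...]
  -9   2   8  10  10   5   6  -5 -18 -19]
 [-14 -12  -5   5  10  10   5   4  -8 -15 -17]
 [-13 -13  -9   2   8   8   1  -4 -13 -14 -13]
 [-13 -12 -12  -6   3   6  -2  -9 -12 -12  -9]
 [-13 -12 -14 -10  -4  -1  -9 -13 -13 -11  -5]
 [-14 -12 -14 -13 -10 -10 -11 -12 -12  -7  -3]
 [-14 -13 -12 -15 -14 -12 -14 -12  -7  -3   0]
 [-12 -14 -14 -15 -14 -14 -12  -9  -3  -1   1]
 [-13 -13 -14 -14 -13 -14 -10  -5  -1   0   0]
 [-14 -13 -14 -14 -13 -12  -7  -2   0   1   0]
 [-14 -14 -13 -13 -12  -8  -3  -1  -1   0  -1]
 [-12 -13 -13 -12 -11  -4  -1  -1   0  -1  -2]
 [-14 -14 -12  -9  -5  -1  -1   0  -1  -1  -1]
 [-14 -13 -10  -7  -3   0   1   0   0   0  -3]
 [-14 -10  -8  -6  -3   0   1  -1   0  -3  -6]]
```

The scene image puts the actual fingertip near z≈0.012–0.014 while it reports -0.003, so contact should be very close.

```bash
python3 -m jog '[[[1,0,0,0,0,0,0],[1,0,0,0,0,0,0]]]'; python3 -m jog '[[[1,0,0,0,0,0,0],[1,0,0,0,0,0,0]]]'
```

```text
time_s: 8.47
ee_pos: [0.6287, -0.0668, -0.0038]
orientation: [0.486, -0.513, 0.486, 0.513]
contact_force: [0.5, 0.7, 0.1]
finger_gap: 0.0003
time_s: 8.63
ee_pos: [0.6286, -0.0667, -0.0048]
orientation: [0.486, -0.513, 0.486, 0.513]
contact_force: [-0.1, 0.4, -0.4]
finger_gap: 0.0005
```

```bash
python3 -m jog '[[[1,0,0,0,0,0,0],[1,0,0,0,0,0,0]]]'; python3 -m jog '[[[1,0,0,0,0,0,0],[1,0,0,0,0,0,0]]]';python3 - <<'E'
from h import *
from cell import state,snapshot
s=state();d=snapshot('scene');print(s['joint_efforts'].round(2))
im=d['image'].astype(int)
m=(im[:,:,0]-im[:,:,2])
for z,(n) in ((0,'now'),):print(m[250:270,310:330:2])
s,d=pickle.load(open('s4.pkl','rb'))
E
```

```text
time_s: 8.8
ee_pos: [0.6286, -0.0667, -0.0058]
orientation: [0.486, -0.513, 0.486, 0.513]
contact_force: [-0.3, -0.7, 0.1]
finger_gap: 0.0008
time_s: 8.97
ee_pos: [0.6286, -0.0668, -0.0068]
orientation: [0.486, -0.513, 0.486, 0.513]
contact_force: [-0.2, -0.5, -0.5]
finger_gap: 0.0004
[-0.000e+00 -6.453e+01 -2.241e+01 -2.000e-02  4.000e-02 -0.000e+00]
[[ -3   7  10   9   9   6   8   8  -9 -20]
 [ -3   9   8  10   9   7   9   9  -9 -21]
 [ -4   7   9  11  10   6   8   7 -10 -18]
 [ -7   6   8  10   8   6   9   2 -12 -17]
 [-10   1   7  11   9   7   7  -4 -13 -14]
 [-12  -5   5   9  10   5   3  -7 -13 -12]
 [-12  -9   1   9   9   3  -2 -11 -11 -10]
 [-12 -11  -4   4   6  -1  -8 -13 -12  -5]
 [-12 -13 -11  -1  -2  -7 -12 -11  -7  -3]
 [-12 -13 -12 -10  -9 -11 -12  -6  -4  -1]
 [-13 -14 -14 -13 -12 -13  -9  -4  -1   0]
 [-13 -14 -14 -12 -13  -9  -5  -1   0   0]
 [-13 -14 -14 -13 -11  -6  -2  -1  -1   0]
 [-14 -15 -13 -12  -7  -3  -1   0   0  -1]
 [-14 -13 -14  -8  -4  -1   0   0   0  -1]
 [-14 -12 -10  -4  -3   1   1   0   0  -1]
 [-14 -12  -7  -3  -1   0   0   0  -1  -3]
 [-11  -7  -5  -3   0   0   0   1  -2  -7]
 [ -8  -2  -3  -6   0  -1  -1  -2  -6 -10]
 [ -4  -1  -1  -2   0   0  -2  -4 -10 -11]]
```

```bash
python3 -m jog '[[[1,0,0,0,0,0,0],[1,0,0,0,0,0,0]]]'; python3 -m jog '[[[1,0,0,0,0,0,0],[1,0,0,0,0,0,0]]]'; python3 -m jog '[[[1,0,0,0,0,0,0],[1,0,0,0,0,0,0]]]'
```

```text
time_s: 9.18
ee_pos: [0.6286, -0.0667, -0.0078]
orientation: [0.486, -0.513, 0.486, 0.513]
contact_force: [-0.1, -0.0, -0.4]
finger_gap: 0.0006
time_s: 9.35
ee_pos: [0.6287, -0.0667, -0.008]
orientation: [0.486, -0.513, 0.486, 0.513]
contact_force: [-3.1, 1.1, 8.0]
finger_gap: 0.0002
time_s: 9.52
ee_pos: [0.6288, -0.0668, -0.0081]
orientation: [0.486, -0.513, 0.486, 0.513]
contact_force: [-8.7, 0.8, 18.6]
finger_gap: 0.0004
```

Contact at last: the fingers touch the deck's top at reported z = -0.008. The fingertip is therefore really about 20 mm higher than reported, which is why it passed over the ring. I'll go back over the ring and use corrected heights.

```bash
python3 -m jog '[[[-15,0,0,0,0,0,0],[-32,0,0,0,0,0,0],[-32,25,-7,0,0,0,0],[-32,50,-14,0,0,0,0],[-32,75,-21,0,0,0,0],[-32,101,-28,0,0,0,0],[-32,101,-28,0,0,0,0],[-32,101,-28,0,0,0,0]]]'; python3 - <<'E'
from h import *
from cell import state,snapshot
s=state();sh,r=plan(s,[.5288,-.1005,-.0035]);print(s['ee_pos'],s['contact_force'],sh.round(1),r.round(2))
E
```

```text
time_s: 10.18
ee_pos: [0.529, -0.1005, 0.0226]
orientation: [-0.487, 0.513, -0.487, -0.513]
contact_force: [-0.1, 0.0, -0.4]
finger_gap: 0.0003
[ 0.5289602  -0.10049947  0.02263077] [-0.13651287  0.00130926 -0.38814687] [26.1  0.2  0. ] [-0.12  0.    0.01]
```

```bash
python3 -m jog '[[[8,0,0,0,0,0,0],[16,0,0,0,0,0,0],[19,0,0,0,0,0,0],[19,0,0,0,0,0,0]]]'; python3 -m jog '[[[2,0,0,0,0,0,0],[5,0,0,0,0,0,0],[7,0,0,0,0,0,0],[7,0,0,0,0,0,0]]]'
```

```text
time_s: 10.52
ee_pos: [0.5291, -0.0997, 0.0019]
orientation: [0.486, -0.513, 0.487, 0.514]
contact_force: [0.3, -0.1, 0.2]
finger_gap: 0.0006
time_s: 10.85
ee_pos: [0.5292, -0.1001, -0.0041]
orientation: [0.486, -0.513, 0.486, 0.513]
contact_force: [-0.3, 0.4, -0.3]
finger_gap: 0.0003
```

Now inside the hole. First part of the push, then verify the ring really follows.

```bash
sed -i "s/'scene'/'wrist'/; s/\[170:310,220:410,::-1\]/[100:270,180:460,::-1]/; s/fx=4,fy=4/fx=2.5,fy=2.5/" w.py
python3 -m jog '[[[0,-5,0,0,0,0,0],[0,-10,1,0,0,0,0],[0,-15,3,0,0,0,0],[0,-20,5,0,0,0,0],[0,-25,7,0,0,0,0],[0,-30,9,0,0,0,0],[0,-35,11,0,0,0,0],[0,-40,13,0,0,0,0]]]'; python3 w.py p1
```

```text
time_s: 11.52
ee_pos: [0.5691, -0.0847, -0.0037]
orientation: [0.486, -0.513, 0.486, 0.513]
contact_force: [-0.7, -0.8, 0.7]
finger_gap: 0.0004
tcp rel seat -54.6 -134.3 z -0.0037 F deck -0.8 -0.8 0.7 turn [-0.04 -0.   -0.  ]
```

View pics/p1.png

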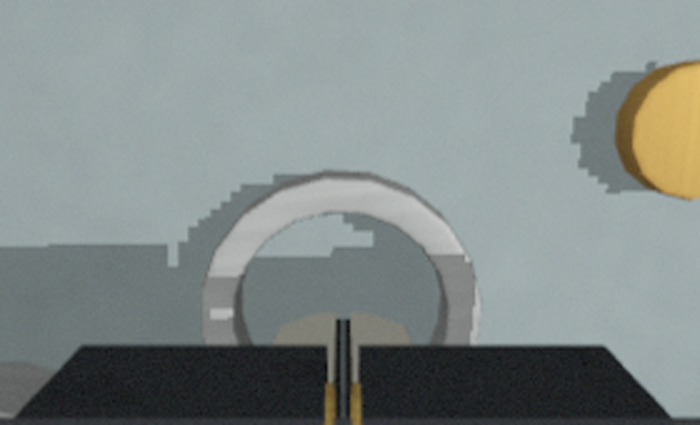

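The ring follows: its rim spans u≈203–480 in the crop, with the fingers inside the hole. I'll track it numerically from its colour from here (11 pictures viewed).

```bash
cat > trk.py <<'E'
from h import *
from scipy.optimize import least_squares
from cell import state,snapshot
def track(s,d):
    H=np.eye(4);H[:3,:3]=tool(s).as_matrix();H[:3,3]=s['ee_pos'];M=H@d['hand_eye']
    im=cv2.GaussianBlur(d['image'],(3,3),0).astype(int);m=((im[:,:,0]-im[:,:,2]>-7)&(im[:,:,0]-im[:,:,2]<12)).astype(np.uint8)
    pts=[]
    for u in range(280,354,3):                 # top edge of rim, scanning down
        c=m[120:232,u];r=np.nonzero(np.convolve(c,np.ones(4),'valid')==4)[0]
        if len(r):pts.append((u,120+r[0]-.5))
    w=ray(d,pts,.026,M)
    f=lambda p:np.hypot(w[:,0]-p[0],w[:,1]-p[1])-.032
    q=least_squares(f,[w[:,0].mean()+.03,w[:,1].mean()],loss='soft_l1',f_scale=.001)
    v=np.r_[q.x,0]-SEAT;return v@ex*1000,v@ey*1000,np.median(abs(f(q.x)))*1000,len(pts)
if __name__=='__main__':
    s=state();d=snapshot('wrist');pickle.dump((s,d),open('last.pkl','wb'))
    v=s['ee_pos']-SEAT;F=s['contact_force']
    print('tcp',(v@ex*1000).round(1),(v@ey*1000).round(1),'ring',np.round(track(s,d),1),'F',(F@ex).round(1),(F@ey).round(1),F[2].round(1))
E
python3 trk.py; python3 -c "
from trk import *
s,d=pickle.load(open('t.pkl','rb'));print(track(s,d))"
python3 -m jog '[[[0,-5,2,0,0,0,0],[0,-10,4,0,0,0,0],[0,-15,6,0,0,0,0],[0,-20,8,0,0,0,0],[0,-25,9,0,0,0,0],[0,-30,10,0,0,0,0],[0,-35,11,0,0,0,0],[0,-40,12,0,0,0,0]]]'; python3 trk.py
```

```text
tcp -53.7 -134.1 ring [ -65.4 -134.7    0.2   25. ] F -0.3 -0.4 1.3
(np.float64(-66.3704103751241), np.float64(-135.22729466363424), np.float64(0.20084089956828172), 25)
time_s: 12.28
ee_pos: [0.6084, -0.0708, -0.0037]
orientation: [0.486, -0.513, 0.486, 0.513]
contact_force: [-1.4, -0.3, -0.1]
finger_gap: 0.0003
tcp -14.6 -122.5 ring [-2.620e+01 -1.229e+02  1.000e-01  2.500e+01] F -1.4 -0.2 -0.1
```

```bash

python3 -m jog '[[[0,-4,1,0,0,0,0],[0,-8,2,0,0,0,0],[0,-12,3,0,0,0,0],[0,-15,3,0,0,0,0],[0,-18,3,0,0,0,0],[0,-20,3,0,0,0,0],[0,-22,3,0,0,0,0],[0,-23,3,0,0,0,0]]]'; python3 trk.py; python3 -m jog '[[[0,-1,0,0,0,0,0],[0,-2,0,0,0,0,0],[0,-2,0,0,0,0,0]]]'; python3 trk.py
```

```text
time_s: 13.0
ee_pos: [0.6309, -0.0666, -0.0037]
orientation: [-0.486, 0.513, -0.486, -0.513]
contact_force: [-1.4, 0.6, 0.7]
finger_gap: 0.0001
tcp 8.1 -119.6 ring [-3.600e+00 -1.201e+02  1.000e-01  2.500e+01] F -1.4 0.7 0.7
time_s: 13.3
ee_pos: [0.6327, -0.0666, -0.0037]
orientation: [0.486, -0.513, 0.486, 0.513]
contact_force: [-1.8, -0.5, 0.9]
finger_gap: 0.0004
tcp 9.9 -119.6 ring [  -1.9 -120.2    0.2   25. ] F -1.8 -0.4 0.9
```

```bash

python3 -m jog '[[[0,-1,0,0,0,0,0],[0,-2,0,0,0,0,0],[0,-2,0,0,0,0,0]]]'; python3 trk.py; python3 -m jog '[[[0,-1,0,0,0,0,0],[0,-1,0,0,0,0,0]]]'; python3 trk.py
```

```text
time_s: 13.6
ee_pos: [0.6334, -0.0664, -0.004]
orientation: [0.486, -0.512, 0.487, 0.514]
contact_force: [-8.1, -1.4, 4.2]
finger_gap: 0.0004
tcp 10.6 -119.5 ring [  -1.7 -119.8    0.2   25. ] F -8.2 -1.0 4.2
time_s: 13.82
ee_pos: [0.6335, -0.0663, -0.0041]
orientation: [0.485, -0.512, 0.488, 0.515]
contact_force: [-12.4, -0.6, 5.4]
finger_gap: 0.0008
tcp 10.8 -119.4 ring [  -1.6 -119.7    0.2   25. ] F -12.5 0.1 5.4
```

The ring is against the rail about 120 mm short of home: force is rising while its position has stopped, so step 1 has been held. Easing off slightly and dragging along the rail.

```bash

python3 -m jog '[[[0,0.5,1,0,0,0,0],[0,0.5,4,0,0,0,0],[0,0.5,8,0,0,0,0],[0,0.5,12,0,0,0,0],[0,0.5,16,0,0,0,0],[0,0.5,20,0,0,0,0],[0,0.5,24,0,0,0,0],[0,0.5,28,0,0,0,0]]]'; python3 trk.py
```

```text
time_s: 14.53
ee_pos: [0.6325, -0.0391, -0.0041]
orientation: [0.486, -0.513, 0.487, 0.514]
contact_force: [-5.7, -5.3, 0.9]
finger_gap: 0.0005
tcp 11.2 -92.2 ring [ -1.  -92.8   0.2  25. ] F -6.0 -5.0 0.9
```

```bash

python3 -m jog '[[[0,0,4,0,0,0,0],[0,0,8,0,0,0,0],[0,0,12,0,0,0,0],[0,0,16,0,0,0,0],[0,0,20,0,0,0,0],[0,0,24,0,0,0,0],[0,0,28,0,0,0,0],[0,0,32,0,0,0,0]]]'; python3 trk.py
```

```text
time_s: 15.25
ee_pos: [0.6308, -0.0071, -0.0041]
orientation: [0.486, -0.513, 0.487, 0.514]
contact_force: [-6.3, -5.4, 1.1]
finger_gap: 0.0005
tcp 11.3 -60.2 ring [ -1.  -60.7   0.2  25. ] F -6.6 -5.1 1.1
```

Steady at about 6 N against the rail. Continuing.

```bash

python3 -m jog '[[[0,0,4,0,0,0,0],[0,0,8,0,0,0,0],[0,0,12,0,0,0,0],[0,0,16,0,0,0,0],[0,0,20,0,0,0,0],[0,0,24,0,0,0,0],[0,0,28,0,0,0,0],[0,0,32,0,0,0,0]]]'; python3 trk.py;python3 -m jog '[[[0,0,3,0,0,0,0],[0,0,6,0,0,0,0],[0,0,9,0,0,0,0],[0,0,12,0,0,0,0],[0,0,15,0,0,0,0],[0,0,18,0,0,0,0],[0,0,20,0,0,0,0]]]'; python3 trk.py
```

```text
time_s: 15.97
ee_pos: [0.6291, 0.0248, -0.0041]
orientation: [0.485, -0.513, 0.487, 0.514]
contact_force: [-5.8, -5.2, 0.5]
finger_gap: 0.0006
tcp 11.3 -28.2 ring [-25.3  -5.9   3.6  25. ] F -6.1 -4.9 0.5
time_s: 16.6
ee_pos: [0.628, 0.0449, -0.0041]
orientation: [0.485, -0.513, 0.487, 0.514]
contact_force: [-5.7, -5.9, 1.4]
finger_gap: 0.0004
tcp 11.3 -8.1 ring [-17.9  -4.2   2.7  25. ] F -6.0 -5.6 1.4
```

The tracker is now confused by the nest's keeper entering the view (residual about 3 mm), so I'll rely on TCP offset and force. Slow approach to the stop.

```bash

python3 -m jog '[[[0,0,2,0,0,0,0],[0,0,4,0,0,0,0],[0,0,5,0,0,0,0],[0,0,6,0,0,0,0]]]'; python3 -m jog '[[[0,0,1,0,0,0,0],[0,0,1,0,0,0,0]]]'; python3 -m jog '[[[0,0,1,0,0,0,0],[0,0,1,0,0,0,0]]]'
```

```text
time_s: 16.98
ee_pos: [0.6277, 0.0507, -0.0041]
orientation: [0.485, -0.513, 0.487, 0.514]
contact_force: [-5.4, -5.2, 1.9]
finger_gap: 0.0004
time_s: 17.15
ee_pos: [0.6276, 0.0518, -0.0041]
orientation: [0.485, -0.513, 0.487, 0.514]
contact_force: [-5.5, -5.2, 0.4]
finger_gap: 0.0006
time_s: 17.32
ee_pos: [0.6276, 0.0525, -0.0041]
orientation: [0.485, -0.513, 0.487, 0.514]
contact_force: [-5.4, -7.0, 0.8]
finger_gap: 0.0004
```

```bash

python3 -m jog '[[[0,0,1,0,0,0,0],[0,0,1,0,0,0,0]]]'; python3 -m jog '[[[0,0,1,0,0,0,0],[0,0,1,0,0,0,0]]]';python3 -m jog '[[[0,0,1,0,0,0,0],[0,0,1,0,0,0,0]]]'
```

```text
time_s: 17.48
ee_pos: [0.6276, 0.053, -0.0041]
orientation: [0.485, -0.513, 0.488, 0.514]
contact_force: [-5.8, -10.2, 1.6]
finger_gap: 0.0006
time_s: 17.65
ee_pos: [0.6277, 0.0534, -0.004]
orientation: [-0.485, 0.513, -0.488, -0.513]
contact_force: [-4.6, -13.8, 1.9]
finger_gap: 0.0005
time_s: 17.82
ee_pos: [0.6275, 0.0539, -0.0041]
orientation: [-0.485, 0.513, -0.488, -0.513]
contact_force: [-6.1, -15.8, 1.5]
finger_gap: 0.0007
```

Contact with the stop: force along the rail climbs to 16 N. Hold, move the finger to the middle of the hole, then lift straight up.

```bash

python3 -m jog '[[[0,0,0,0,0,0,0],[0,0,0,0,0,0,0],[0,0,0,0,0,0,0],[0,3,-3,0,0,0,0],[0,8,-3,0,0,0,0],[0,12.5,-3,0,0,0,0],[0,12.5,-3,0,0,0,0],[0,12.5,-3,0,0,0,0]]]'; python3 - <<'E'
from h import *
from cell import state
s=state();v=s['ee_pos']-SEAT;print((v@ex*1000).round(1),(v@ey*1000).round(1))
E
```

```text
time_s: 18.48
ee_pos: [0.6163, 0.0531, -0.0035]
orientation: [-0.486, 0.513, -0.486, -0.513]
contact_force: [-0.5, -0.1, -0.3]
finger_gap: 0.0005
0.0 0.7
```

Free of contact and centred in the hole. Lift slowly, then retreat.

```bash

python3 -m jog '[[[-3,0,0,0,0,0,0],[-8,0,0,0,0,0,0],[-15,0,0,0,0,0,0],[-30,0,0,0,0,0,0],[-60,0,0,0,0,0,0],[-95,0,0,0,0,0,0],[-130,0,0,0,0,0,0],[-160,0,0,0,0,0,0]]]'; python3 -m jog '[[[0,40,0,0,0,0,0],[0,80,0,0,0,0,0],[0,120,0,0,0,0,0],[0,160,0,0,0,0,0],[0,200,0,0,0,0,0],[0,240,0,0,0,0,0],[0,240,0,0,0,0,0],[0,240,0,0,0,0,0]]]'; python3 - <<'E'
from h import *
from cell import state,snapshot
d=snapshot('top');pickle.dump(d,open('top2.pkl','wb'))
cv2.imwrite('pics/end.png',cv2.resize(d['image'][140:230,265:415,::-1],None,fx=5.3,fy=5.3,interpolation=cv2.INTER_CUBIC))
E
```

```text
time_s: 19.15
ee_pos: [0.6166, 0.0528, 0.1596]
orientation: [-0.487, 0.514, -0.486, -0.513]
contact_force: [-0.4, -0.6, 0.9]
finger_gap: 0.0004
time_s: 19.82
ee_pos: [0.3757, 0.0399, 0.1573]
orientation: [-0.487, 0.514, -0.486, -0.513]
contact_force: [0.9, -0.1, -0.0]
finger_gap: 0.0005
```

View pics/end.png

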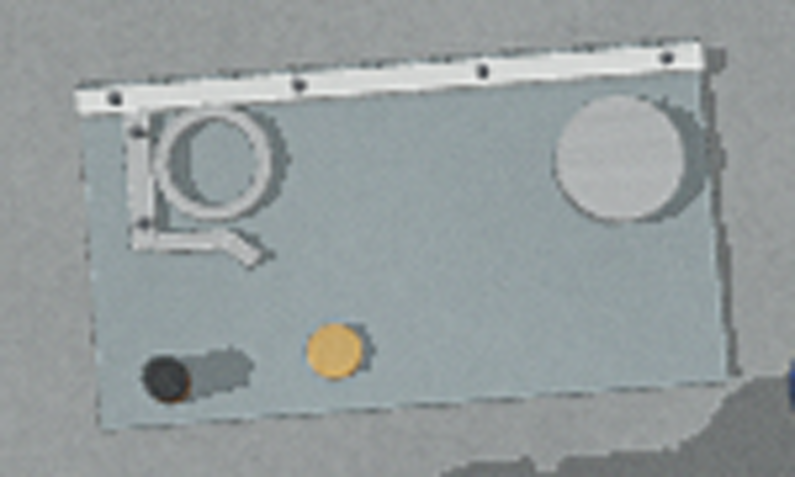

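The ring sits at (214,163) in the crop, with its left edge at the stop face (u≈155) and its top edge at the rail (v≈107). The cup (620,158), brass disc (335,350) and vial (166,379) are unmoved.

```bash
python3 - <<'E'
from h import *
from cell import state,sign_off
d=pickle.load(open('top2.pkl','rb'))
v=ray(d,(265+214.5/5.3-.5,140+163.5/5.3-.5),.026)[0]-SEAT;print('ring rel',v@ex*1000,v@ey*1000)
a=pickle.load(open('top.pkl','rb'))['image'].astype(int);b=d['image'].astype(int)
m=(abs(a-b).max(2)>40)
for n,(x,y,r) in dict(cup=(381,170,14),brass=(328,206,7),vial=(296,211,7),bottle=(185,206,20),beaker=(448,155,18),jar=(197,146,14)).items():print(n,m[y-r:y+r,x-r:x+r].mean().round(3))
print('spatula',m[200:262,440:472].mean().round(3),state()['contact_force'])
sign_off()
E
```

```text
ring rel -1.2881107347964944 0.30156194338385395
cup 0.0
brass 0.0
vial 0.0
bottle 0.0
beaker 0.0
jar 0.0
spatula 0.033 [ 0.68351331  0.0353435  -0.02990898]
the job is handed in; nothing more can be done
```

The ring is in the corner nest, against both the rail and the end stop, and the job is handed in; the robot reported no verdict. I pushed the ring from inside its hole with the closed fingertips. It met the rail about 120 mm short of home. I then dragged it along the rail at about 6 N until it met the end stop at 16 N, centred the finger in the hole, lifted straight out and retreated. The clock was about 20 s at hand-in.

**Last checks:**
- **Ring position:** the final top view puts the ring's centre at (-1.3, +0.3) mm from my measured seat. My camera estimate of the rail carries a bias of about 1 to 1.7 mm across, seen when the ring touched it.
- **Bystanders:** the images show no change at the cup, disc, vial, bottle, beaker or jar. The spatula's area showed 3% changed pixels, which I put down to the arm's shadow without looking closer.
- **Robot:** it stands clear of everything, with the force reading at noise level.

**What failed or disagreed:**
- **First push missed:** the fingertips sit about 20 mm higher than the reported TCP, so the first push passed over the ring without touching it. A guarded touch on the deck (up to about 19 N) showed the offset, and I corrected for it.
- **Tracking lost in the nest:** the wrist-camera tracking of the ring stopped being usable once the nest came into view. I did the last 60 mm by TCP position and force instead.

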